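# Hang the letter opener on its hook

## Task

Take the letter opener out of the wooden block and hang it by the eye in its handle on the peg of the hook stand, so that it hangs there freely. Leave the magnifying glass standing in its slot in the block.

Things in the scene. Friction and masses are not known exactly. Their poses are not given: they have to be found in the camera images.
- opener_eye (a point): centre of the eye (32 mm round through hole, axis x) of the flat steel letter opener, ~60 g, standing tip down in either slot. The eye is in a square plate 52 wide (y), 52 high (z), 8 mm thick (x), gripped on its sides (+-y); grip 24 x 7 and blade 18 x 6 mm below. Lower end 125 mm below this point, top 26 above. Sits 35 mm deep with 1-1.5 mm play. Point ~135 mm above the desk; z up along the tool.
- magnifier_lens (a point): centre of the round glass lens (60 mm, 8 mm thick, no eye) of the magnifying glass, standing upright, black handle down, in the other slot; lens ~135 mm above the desk. Axes as the letter opener's. Stays there.
- tool_block: wooden block 64 (x) x 205 (y) x 45 mm high, fixed; origin at the centre of its underside. Two slots 35 mm deep, 62.5 mm to either side of the centre along y: the tools stand side by side, 125 mm apart, facing along x.
- hook (a point): middle of the peg (8 mm, round, steel) of the fixed hook stand, ~187 mm above the desk, 171 above its foot (110 x 90). x: level, along the peg to the post (14 mm, axis 42 mm off, no higher than this point). The peg rises 12 deg to its free end at -x: a 13 mm ball 25 mm off, 5 mm up. An eye slips on over the ball along +x, then is lowered; hung here its centre is 12 mm below this point.
Mind the look-alikes: they are no part of the job. What is shaped like the part that bears opener_eye but orange or purple is not meant.

How it is judged:
At the end, for the whole second after the job is handed in: The letter opener hangs by its eye on the peg: eye centre -28 to +38 mm from the hook point along the peg (+ to the post), within 15 mm sideways, 0 to 28 mm below it, within 20 degrees of upright. The magnifying glass stands in its slot: lens moved under 25 mm, within 14 degrees of upright (x of opener_eye in the frame of hook between -0.028 and 0.038 m and y of opener_eye in the frame of hook between -0.015 and 0.015 m and z of opener_eye in the frame of hook between -0.028 and 0 m and angle between opener_eye's own z axis and vertical below 0.35 rad and distance of magnifier_lens from where it was at the start of the episode below 0.025 m and angle between magnifier_lens's own z axis and vertical below 0.25 rad); the robot touches nothing.
It also fails if it takes over 38 s, if anything falls off the work surface, if the arm or the gripper's body presses on something with over 40 N, if the wrist force passes 120 N, or if a joint passes its speed limit or range.

## Robot

A 7-joint arm with a two-finger parallel gripper is mounted at the origin on a cart in front of the work surface, level with it; the furniture and walls round the work are solid. World frame = base frame: x ahead of the robot, y to its left, z up, the work surface at z = 0. Lengths are in m, angles in rad, forces in N, time in s.
With the tool pointing down it reaches from about 0.4 to 0.75 m from the base axis. Payload 19.5 kg.
Tool frame: the origin (TCP) lies on the mounting face of the last link; the fingertips stand 173 mm ahead of it and the grasp point (between the pads) lies 155 mm ahead of it; z points along the fingers, y is the line along which they close (so a half turn about z gives the same grasp; the last joint's range is limited). The gripper opens to 85 mm and grips with 20 to 120 N. Pads are 22 mm wide; open, the fingers measure 114 mm over their backs; the gripper's body (76 mm by 85 mm) begins 54 mm behind the grasp point. The pads swing forward as they close: fully open they stand 13 mm farther back than shut.
Start: joints at [-1.264, 0.707, -0.028, 1.485, 0.022, 0.951, -0.075], TCP at [0.197, 0.54, 0.405] pointing down, gripper open.
Joint ranges: [-2.71, 2.71], [-0.32, 2.16], [-1.57, 1.52], [0, 2.45], [-1.46, 4.6], [0, 2.02], [-2.83, 2.83]. Speed limits (rad/s): [1.89, 1.89, 2.57, 2.57, 3.01, 3.01, 3.01].

## Interface

Orientations are given as [roll, pitch, yaw] about the fixed x, y, z axes, in that order (R = Rz(yaw) Ry(pitch) Rx(roll)).
In Python, from rig import ctrl gives the robot as it stands. Calls block until the motion is done:
- ctrl.movep(position, orientation): joint-space move of the TCP to a pose.
- ctrl.move_l(position, max_speed=0.15, rotation=None): straight line of the TCP; rotation=None keeps the orientation; max_speed is the mean speed in m/s.
- ctrl.set_joints(angles): joint-space move.
- ctrl.let_go() and ctrl.close_gripper(): open the fingers fully, or close them until they stop; the grip force is fixed at half the most.
- ctrl.hold(seconds).
- ctrl.ik(position, orientation): joint angles nearest the present ones, or None.
- ctrl.capture(name): name is "scene" or "top"; returns a dict with "image" (400x640x3 uint8, red, green, blue), "vfov" (degrees; the focal length in pixels is half the picture's height over the tangent of half this angle, whatever the lens; pixels are square), "cx", "cy" (the principal point, pixels), "world_to_cam" (4x4, takes a point from world to camera coordinates). Camera axes: x right, y up, looking along -z (the intrinsics and any distortion apply to the point x, -y, -z); pixel columns grow to the right and rows downward; lengths in m; the calibration is good to about 2 mm. A picture is of the moment at which its call begins. There is no depth.
A pose or a line that the arm cannot do raises ctrl.IKError and nothing moves.
- ctrl.job_done(): hands the job in; it is judged then, once.
Readings, each from a call of its own:
- ctrl.get_time_s(): time.
- ctrl.get_qpos(): joint angles.
- ctrl.get_joint_vel(): joint speeds.
- ctrl.get_joint_efforts(): joint torques, N m.
- ctrl.get_ee_pos(): TCP position.
- ctrl.get_tool_rot(): TCP orientation.
- ctrl.get_wrist_force(): force on the tool from outside, world axes, zero at the start.
- ctrl.get_torque(): the same for the moment, N m.
- ctrl.get_opening(): finger opening in m.
- ctrl.get_grasp_force(): force on a finger pad.
Only numpy, scipy, OpenCV 4.12 (cv2) and the standard library are available. Lean on these libraries where they do the work, as an engineer would, in place of code of your own. Each camera call takes 0.05 s, during which the arm holds its last target. There are 200 camera calls.

## Working session

There is one attempt and no reset: what is moved stays moved. The work goes in short steps, each a Python script; the robot and the scene stay as the last script left them, time stands still between calls to the robot, and variables do not carry over. Pictures are saved under pics/ and viewed, at most 10 in all, crops included, and the job is handed in when it is done.

```bash
mkdir -p pics; ls; python3 - <<'E'
from rig import ctrl
import cv2,numpy as np,pickle
d={}
for n in("scene","top"):
    c=ctrl.capture(n);d[n]=c
    cv2.imwrite(f"pics/{n}0.png",c["image"][:,:,::-1])
    print(n,{k:v for k,v in c.items() if k!="image"})
pickle.dump(d,open("cap0.pkl","wb"))
print(ctrl.get_time_s(),ctrl.get_tool_rot())
E
```

```text
pics
scene {'vfov': 57.90494632300104, 'cx': 320.17744719343506, 'cy': 199.85299171448514, 'world_to_cam': array([[ 0.82900973, -0.55897907,  0.01689013, -0.4291462 ],
       [ 0.29718221,  0.46592725,  0.83342338, -0.31876029],
       [-0.4737358 , -0.68589664,  0.55237686, -0.7525684 ],
       [ 0.        ,  0.        ,  0.        ,  1.        ]])}
top {'vfov': 49.94923781001259, 'cx': 307.49328287221056, 'cy': 199.64652018726167, 'world_to_cam': array([[-0.01821349, -0.99974423,  0.01340705,  0.06638293],
       [ 0.99049509, -0.01621326,  0.13658916, -0.56146635],
       [-0.13633685,  0.01576738,  0.99053705, -1.09402518],
       [ 0.        ,  0.        ,  0.        ,  1.        ]])}
0.1 [-3.14065585e+00  1.90282633e-05  2.79279629e+00]
```

View pics/scene0.png

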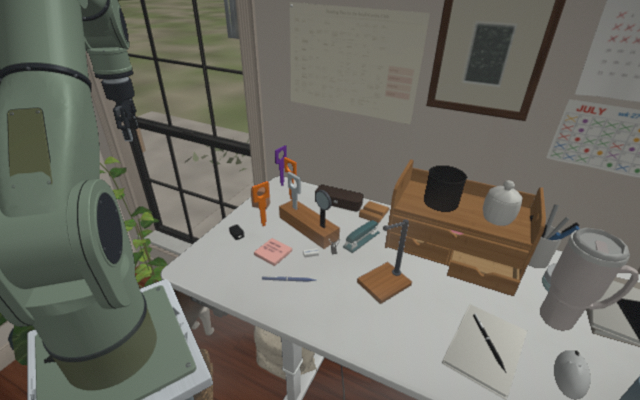

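View pics/top0.png

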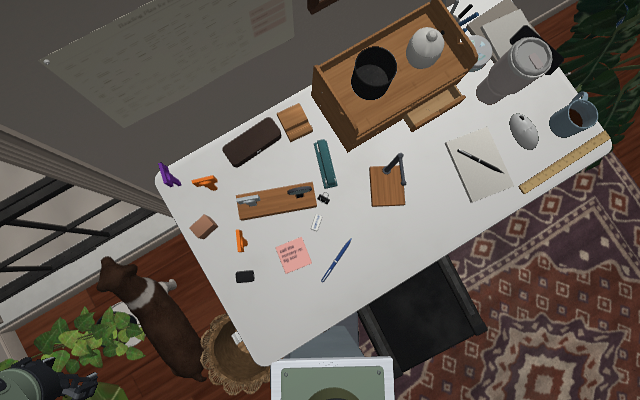

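```bash
python3 - <<'E'
import cv2
a=cv2.imread("pics/scene0.png")[140:310,245:425];b=cv2.imread("pics/top0.png")[140:225,225:425]
cv2.imwrite("pics/sc1.png",cv2.resize(a,None,fx=3.5,fy=3.5,interpolation=cv2.INTER_CUBIC))
cv2.imwrite("pics/tc1.png",cv2.resize(b,None,fx=4,fy=4,interpolation=cv2.INTER_CUBIC))
E
```

```text
(no output)
```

View pics/sc1.png

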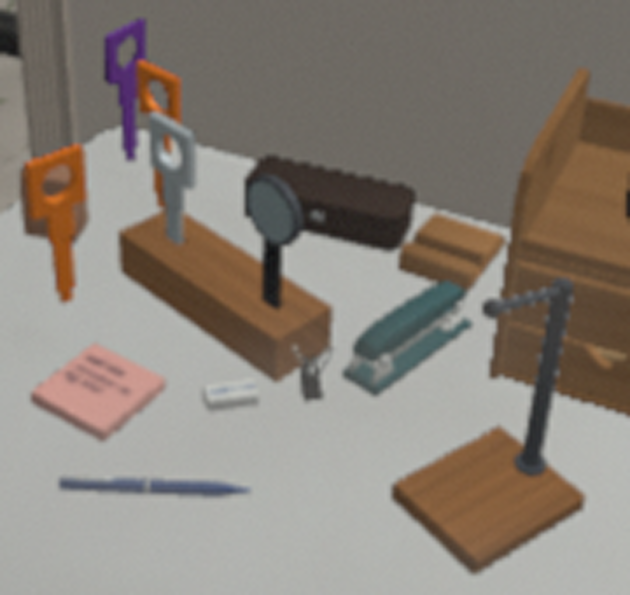

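View pics/tc1.png

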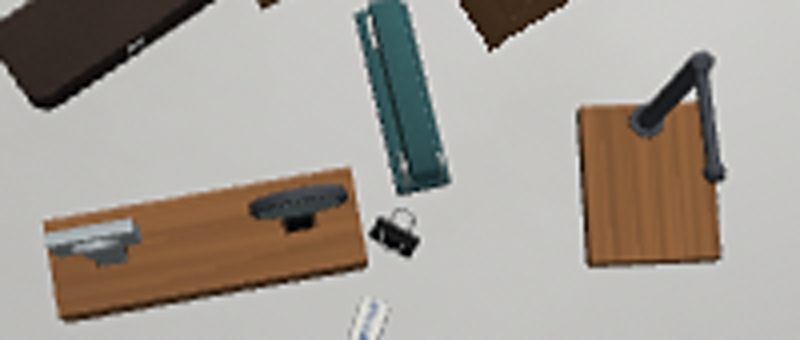

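```bash
cat > vis.py <<'E'
import numpy as np
from scipy.optimize import least_squares
def proj(c,P):
    P=np.atleast_2d(P);q=P@c["world_to_cam"][:3,:3].T+c["world_to_cam"][:3,3]
    f=200/np.tan(np.radians(c["vfov"]/2))
    return np.c_[c["cx"]+f*q[:,0]/-q[:,2],c["cy"]-f*q[:,1]/-q[:,2]]
def crop(pts,s,o): return (np.array(pts,float)+.5)/s-.5+np.array(o)
def local(x,y,yaw,L):
    L=np.atleast_2d(np.array(L,float));c,s=np.cos(yaw),np.sin(yaw)
    return np.c_[x+c*L[:,0]-s*L[:,1],y+s*L[:,0]+c*L[:,1],L[:,2]]
E
python3 - <<'E'
from vis import *
import pickle
d=pickle.load(open("cap0.pkl","rb"));S,T=d["scene"],d["top"]
sc=lambda p:crop(p,3.5,(245,140));tc=lambda p:crop(p,4,(225,140))
# block top corners: order (+x,+y),(+x,-y),(-x,-y),(-x,+y)
B=np.array([[.032,.1025,.045],[.032,-.1025,.045],[-.032,-.1025,.045],[-.032,.1025,.045]])
tB=tc([(43,220),(350,168),(368,265),(65,318)]);sB=sc([(178,210),(330,308),(275,348),(120,235)])
def rb(p):
    W=local(*p,B);return np.r_[proj(T,W)-tB,(proj(S,W)-sB)].ravel()
r=least_squares(rb,[.55,.15,0.15],loss="soft_l1");print("block",r.x,np.round(r.fun.reshape(-1,2),1).tolist())
b=r.x
def tri(ps,pt):
    q=least_squares(lambda X:np.r_[(proj(S,X)-ps).ravel(),(proj(T,X)-pt).ravel()],[.55,.1,.1]);return q.x,q.fun
ball,e=tri(sc((492,308)),tc((714,175)));print("ball",ball,e)
post,e=tri(sc((562,286)),tc((703,62)));print("posttop",post,e)
base,e=tri(sc((530,466)),tc((645,125)));print("postfoot",base,e)
lens,e=tri(sc((274,210)),tc((299,200)));print("lens",lens,e)
for s in(1,-1):
    W=local(*b,[[0,s*.0625,.135],[0,s*.0625+.026,.161],[0,s*.0625-.026,.161]])
    print(s,W[0],"scene crop",np.round((proj(S,W)-[245,140]+.5)*3.5),"top",np.round((proj(T,W)-[225,140]+.5)*4))
def rh(p):
    H=local(*p[:3],[[-.025,0,p[3]+.005],[.042,0,p[3]],[.042,0,.016]])
    return np.r_[proj(S,H)-sc([(492,308),(562,286),(530,466)]),proj(T,H)-tc([(714,175),(703,62),(645,125)])].ravel()
r=least_squares(rh,[.55,-.15,0,.187],loss="soft_l1");print("hook",r.x,np.round(r.fun.reshape(-1,2),1).tolist())
E
```

```text
block [0.56199243 0.13670911 0.15526304] [[0.9, 0.1], [1.3, -0.1], [1.0, -0.6], [-0.9, -0.4], [-1.7, -0.9], [0.0, 0.4], [-0.4, -1.6], [-1.0, -0.6]]
ball [ 0.57730556 -0.16220053  0.19216955] [-0.94734699  0.20063913  0.54346102 -0.83136042]
posttop [ 0.64504644 -0.16076498  0.18160614] [-0.3547388   0.0844403   0.20845663 -0.29865903]
postfoot [ 0.64392498 -0.16042103  0.01441282] [-1.02664363  0.21883616  0.60377876 -0.92042966]
lens [0.5746823  0.07695738 0.13503814] [-0.39596618  0.05674975  0.16641611 -0.30597754]
1 [0.55232743 0.19845729 0.135     ] scene crop [[171. 152.]
 [151. 114.]
 [190. 137.]] top [[ 99. 239.]
 [ 49. 241.]
 [137. 226.]]
-1 [0.57165743 0.07496093 0.135     ] scene crop [[271. 213.]
 [250. 172.]
 [295. 199.]] top [[304. 204.]
 [260. 205.]
 [347. 190.]]
hook [ 0.60218064 -0.16151185  0.01596446  0.18443659] [[-1.2, 1.1], [-0.4, -0.7], [-0.8, -0.2], [0.1, -0.6], [0.5, -0.2], [0.9, -1.1]]
```

```bash
python3 - <<'E'
from rig import ctrl
import numpy as np
from vis import *
for y in(.155,.155-np.pi,.155+np.pi):
    for P in([.5525,.1985,.47],[.5525,.1985,.29],[.602,-.1615,.35]):
        q=ctrl.ik(P,[np.pi,0,y]);print(round(y,2),P,None if q is None else np.round(q,2))
E
```

```text
0.15 [0.5525, 0.1985, 0.47] [-0.71  0.75  0.71  1.34 -0.49  1.23 -1.39]
0.15 [0.5525, 0.1985, 0.29] [-0.65  0.94  0.54  1.58 -0.62  0.8  -1.27]
0.15 [0.602, -0.1615, 0.35] [-0.04  0.92  0.58  1.37 -0.54  1.01 -0.76]
-2.99 [0.5525, 0.1985, 0.47] [-0.29  0.67 -0.23  1.32  0.15  1.17  1.2 ]
-2.99 [0.5525, 0.1985, 0.29] [-0.28  0.88 -0.25  1.56  0.29  0.73  1.07]
-2.99 [0.602, -0.1615, 0.35] [ 0.39  0.87 -0.41  1.36  0.37  0.99  1.64]
3.3 [0.5525, 0.1985, 0.47] [-0.29  0.67 -0.23  1.32  0.15  1.17  1.2 ]
3.3 [0.5525, 0.1985, 0.29] [-0.28  0.88 -0.25  1.56  0.29  0.73  1.07]
3.3 [0.602, -0.1615, 0.35] [ 0.39  0.87 -0.41  1.36  0.37  0.99  1.64]
```

Use the yaw ≈ 0.155−π branch.

```bash
python3 - <<'E'
from rig import ctrl
import numpy as np,cv2
ctrl.movep([.5525,.1985,.40],[np.pi,0,.155-np.pi])
print(ctrl.get_time_s(),ctrl.get_ee_pos())
ctrl.move_l([.5525,.1985,.293],.12)
print(ctrl.get_ee_pos(),ctrl.get_wrist_force())
a=ctrl.capture("scene")["image"][110:260,230:400,::-1];b=ctrl.capture("top")["image"][140:225,225:425,::-1]
cv2.imwrite("pics/pre.png",np.vstack([cv2.resize(a,(510,450)),cv2.resize(b[:,:170],(510,150),interpolation=cv2.INTER_CUBIC)]))
print(ctrl.get_time_s())
E
```

```text
1.8917 [0.55211344 0.19950801 0.40002886]
[0.55261013 0.19863101 0.2936496 ] [0.08471295 0.4769866  0.49548338]
3.0333
```

View pics/pre.png

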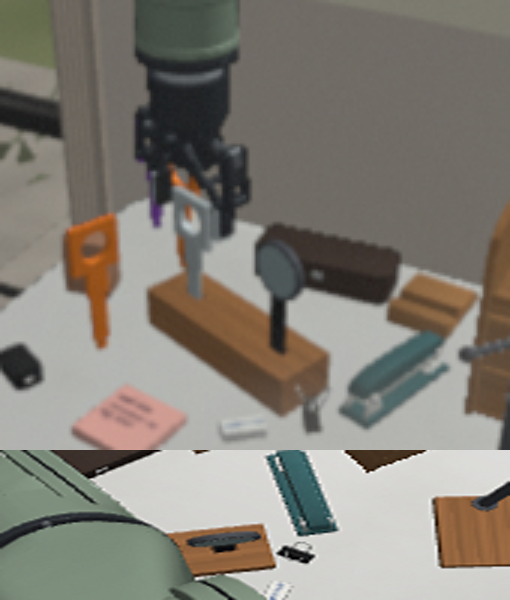

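The fingers straddle the opener's plate (centre at ~(192,215) in the crop), one on each side. The magnifier is clear. Grip and lift.

```bash
python3 - <<'E'
from rig import ctrl
import numpy as np,cv2,pickle
ctrl.close_gripper()
print(ctrl.get_opening(),ctrl.get_grasp_force(),ctrl.get_wrist_force(),ctrl.get_ee_pos())
ctrl.move_l([.5525,.1985,.34],.06)
print(ctrl.get_opening(),ctrl.get_wrist_force())
ctrl.move_l([.5525,.1985,.49],.15)
c=ctrl.capture("scene");t=ctrl.capture("top");pickle.dump((c,t,ctrl.get_ee_pos(),ctrl.get_tool_rot()),open("cap1.pkl","wb"))
print(ctrl.get_opening(),ctrl.get_wrist_force(),ctrl.get_ee_pos(),ctrl.get_tool_rot(),ctrl.get_time_s())
cv2.imwrite("pics/lift.png",cv2.resize(c["image"][60:230,230:400,::-1],None,fx=3.5,fy=3.5,interpolation=cv2.INTER_CUBIC))
E
```

```text
0.05144213773133218 61.29593253135681 [-0.21027803  0.19389746  6.69174766] [0.55258381 0.19860948 0.29344271]
0.05097505839732193 [-0.31591671  0.79448966 -1.05426646]
0.05073192287670742 [-0.05383431  0.10915266 -0.15789412] [0.55251538 0.19847165 0.48930082] [-3.14129721e+00 -1.10663254e-03 -2.98657671e+00] 5.6333
```

View pics/lift.png

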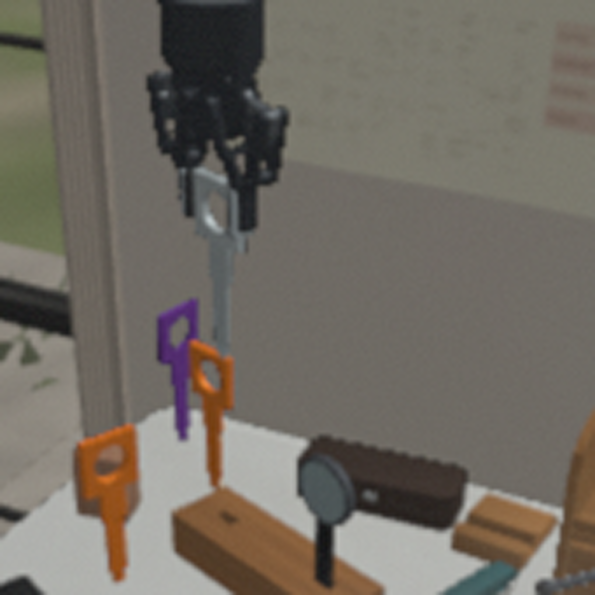

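The opener is out of the block and held, its plate centred at ~(216,209) in the crop and its blade tip at ~(222,353). The magnifier still stands at ~(327,490).

```bash
python3 - <<'E'
from vis import *
import pickle
c,t,p,r=pickle.load(open("cap1.pkl","rb"))
W=local(p[0],p[1],.155,[[0,0,p[2]-.1584],[0,0,p[2]-.1584-.125],[0,.026,p[2]-.1584+.026],[0,-.026,p[2]-.1584+.026],[0,-.026,p[2]-.1584-.026]])
print(np.round((proj(c,W)-[230,60]+.5)*3.5))
from rig import ctrl
yaw=.016-np.pi
for P in([.53,.0,.49],[.527,-.162,.42],[.537,-.162,.348],[.607,-.1615,.335]):
    q=ctrl.ik(P,[np.pi,0,yaw]);print(None if q is None else np.round(q,2))
E
```

```text
[[217. 212.]
 [221. 358.]
 [195. 170.]
 [239. 188.]
 [240. 254.]]
[ 0.07  0.55 -0.25  1.49  0.14  1.11  1.39]
[ 0.37  0.66 -0.25  1.55  0.19  0.96  1.65]
[ 0.36  0.76 -0.23  1.61  0.23  0.8   1.61]
[ 0.31  0.87 -0.22  1.36  0.21  0.93  1.62]
```

```bash
python3 - <<'E'
from rig import ctrl
import numpy as np,cv2,pickle
yaw=.016-np.pi
ctrl.movep([.53,-.1615,.48],[np.pi,0,yaw])
ctrl.move_l([.53,-.1615,.349],.12)
c=ctrl.capture("scene");t=ctrl.capture("top");p=ctrl.get_ee_pos();pickle.dump((c,t,p,ctrl.get_tool_rot()),open("cap2.pkl","wb"))
print(ctrl.get_opening(),ctrl.get_wrist_force(),p,ctrl.get_tool_rot(),ctrl.get_time_s())
a=cv2.resize(c["image"][190:310,320:450,::-1],None,fx=4,fy=4,interpolation=cv2.INTER_CUBIC)
b=cv2.resize(t["image"][140:215,350:430,::-1],None,fx=3.5,fy=3.5,interpolation=cv2.INTER_CUBIC)
o=np.zeros((480,a.shape[1]+b.shape[1],3),np.uint8);o[:,:a.shape[1]]=a;o[:b.shape[0],a.shape[1]:]=b
cv2.imwrite("pics/ins.png",o)
from vis import *
W=local(p[0],p[1],.016,[[0,0,p[2]-.1575],[0,0,p[2]-.2825],[-.004,-.026,p[2]-.1575+.026],[-.004,-.026,p[2]-.1575-.026],[-.004,.026,p[2]-.1575-.026]])
print(np.round((proj(c,W)-[320,190]+.5)*4).tolist(),np.round((proj(t,W)-[350,140]+.5)*3.5+[520,0]).tolist())
E
```

```text
0.05139035023270925 [ 0.06845343  0.25514859 -0.36658028] [ 0.53006793 -0.16153916  0.34954667] [-3.14131620e+00  9.00628688e-04 -3.12565173e+00] 8.325
[[194.0, 182.0], [175.0, 347.0], [225.0, 172.0], [215.0, 247.0], [154.0, 196.0]] [[712.0, 222.0], [672.0, 244.0], [763.0, 222.0], [742.0, 232.0], [664.0, 234.0]]
```

View pics/ins.png

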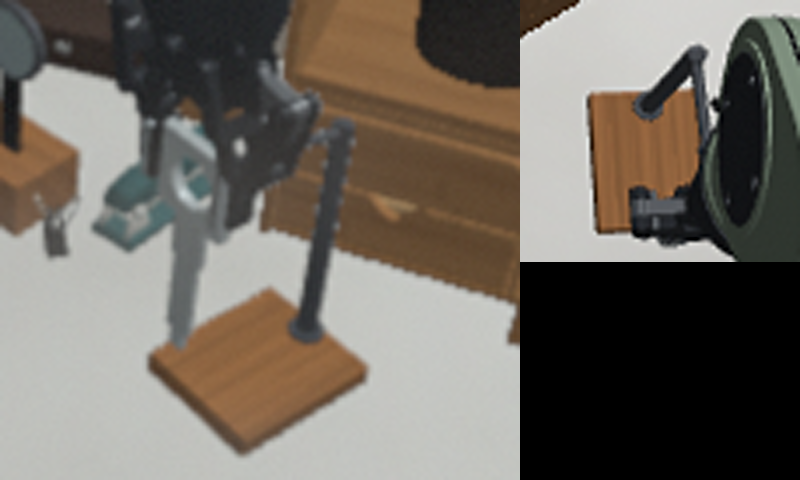

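The opener hangs upright in front of the ball: its eye is at ~(191,181) against (194,182) predicted, and the tip is at ~(180,345). The fit holds, so I'll insert in small force-checked steps.

```bash
python3 - <<'E'
from rig import ctrl
import numpy as np,cv2
def go(P,v=.06):
    ctrl.move_l(P,v);f=np.array(ctrl.get_wrist_force());print(np.round(P,3),np.round(f,1));return np.linalg.norm(f)<6
ok=True
for x in(.555,.57,.58,.59,.606):
    if not go([x,-.1615,.3485]): ok=False;break
if ok:
    for z in(.343,.339,.336,.334,.332):
        if not go([.606,-.1615,z],.04): break
c=ctrl.capture("scene")["image"];t=ctrl.capture("top")["image"]
a=cv2.resize(c[190:310,320:450,::-1],None,fx=4,fy=4,interpolation=cv2.INTER_CUBIC)
cv2.imwrite("pics/low.png",a);print(ctrl.get_ee_pos(),ctrl.get_opening(),ctrl.get_time_s())
E
```

```text
[ 0.555 -0.162  0.348] [-0.5  0.6 -0.2]
[ 0.57  -0.162  0.348] [-0.2 -0.4 -0.8]
[ 0.58  -0.162  0.348] [-0.7  0.5 -0.9]
[ 0.59  -0.162  0.348] [-0.3 -0.1 -0.6]
[ 0.606 -0.162  0.348] [-0.8 -0.4  0.7]
[ 0.606 -0.162  0.343] [-1.  -0.8 -0.1]
[ 0.606 -0.162  0.339] [ 0.1 -0.1 -0.3]
[ 0.606 -0.162  0.336] [ 0.2  0.1 -0.5]
[ 0.606 -0.162  0.334] [ 1.2  0.4 -0.9]
[ 0.606 -0.162  0.332] [-2.  -0.3  7.9]
[ 0.60603507 -0.16153404  0.33246092] 0.05147759159059233 11.725
```

View pics/low.png

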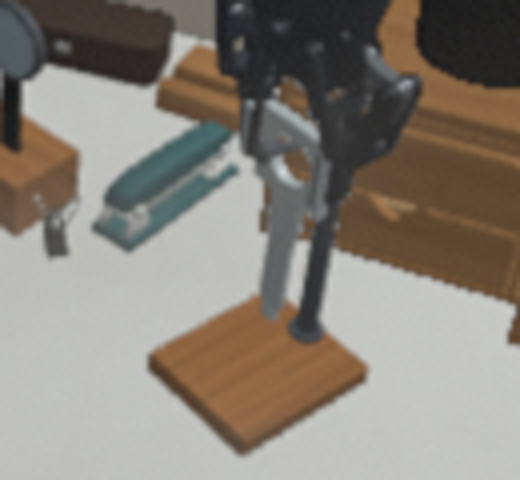

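Contact with the peg came exactly where expected (8 N, eye ~12 mm below the hook point), and the ball sticks out in front of the plate at ~(285,148). Release and retreat.

```bash
python3 - <<'E'
from rig import ctrl
import cv2
ctrl.move_l([.606,-.1615,.3335],.04)
ctrl.let_go(); ctrl.hold(.4); print(ctrl.get_wrist_force(),ctrl.get_opening())
ctrl.move_l([.606,-.1615,.50],.12)
ctrl.hold(1.5)
c=ctrl.capture("scene")["image"]
cv2.imwrite("pics/end.png",cv2.resize(c[150:310,270:450,::-1],None,fx=3.5,fy=3.5,interpolation=cv2.INTER_CUBIC));print(ctrl.get_wrist_force(),ctrl.get_time_s())
E
```

```text
[0.43166295 0.67703541 0.2018877 ] 0.08553194084006259
[ 0.57955284 -0.24809552 -0.63036983] 15.9083
```

View pics/end.png

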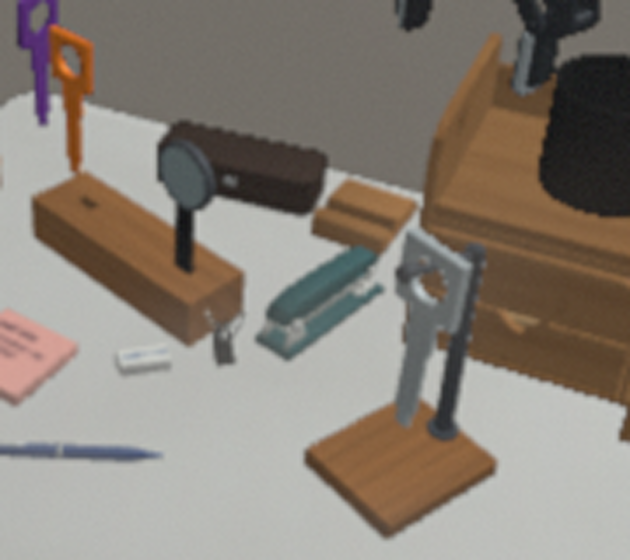

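The opener hangs on the peg with its eye at ~(432,286) and the ball in front of it at ~(406,270). The gripper is clear and the magnifier is still standing. I'll let any swing settle, then hand in.

```bash
python3 - <<'E'
from rig import ctrl
ctrl.hold(3); print(ctrl.job_done(),ctrl.get_time_s())
E
```

```text
the job is handed in; nothing more can be done
the job is handed in; nothing more can be done
```

The letter opener hangs freely by its eye on the peg, the magnifying glass still stands in its slot, and I handed the job in at about 19 s; the interface gave no verdict.

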